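Add a slotted weight to the hanger, slots staggered

ROBOT

A 6-joint arm with a two-finger parallel gripper is mounted at the origin on the work surface. World frame = base frame: x ahead of the robot, y to its left, z up, the work surface at z = 0. Lengths are in m, angles in rad, forces in N, time in s.
With the tool pointing down it reaches from about 0.325 to 0.9 m from the base axis. Payload 6.1 kg.
Tool frame: the origin (TCP) lies midway between the tips of the shut fingers; the grasp point (between the pads) lies 19 mm behind it; x points along the fingers, y is the direction in which the jaws open and shut, and the axes are right-handed (so a half turn about x gives the same grasp; the last joint's range is limited). The gripper opens to 85 mm and grips with 20 to 120 N. Pads are 22 mm wide; open, the fingers measure 114 mm over their backs; the gripper's body (76 mm by 85 mm) begins 54 mm behind the grasp point. The pads swing forward as they close: fully open they stand 13 mm farther back than shut.
Start: joints at [-1.339, 0.22, 1.526, -0, 1.395, -0.126], TCP at [0.219, -0.585, 0.231] pointing down, gripper open.
Joint ranges: [-2.98, 2.98], [-0.91, 2.08], [0.09, 2.57], [-1.24, 4.39], [0.2, 2.65], [-2.68, 2.68]. Speed limits (rad/s): [2.57, 2.57, 3.01, 3.14, 3.14, 3.14].

INTERFACE

Orientations are given as [roll, pitch, yaw] about the fixed x, y, z axes, in that order (R = Rz(yaw) Ry(pitch) Rx(roll)).
In Python, from plant import movep, move_l, set_joints, gripper_to, hold, inverse_kinematics, observe, get_image, get_calibration, Unreachable, job_done gives the robot as it stands. Calls block until the motion is done:
- movep(position, orientation): joint-space move of the TCP to a pose.
- move_l(position, feed=0.15, rotation=None, max_force=None): straight line of the TCP; rotation=None keeps the orientation; feed is the mean speed in m/s. With max_force (N) it stops when the force on the tool has changed by that much, and returns True; else False.
- set_joints(angles): joint-space move.
- gripper_to(opening, f_grip=None): finger opening in m; f_grip is the grip in N (None keeps the last); returns when the fingers have stopped.
- hold(seconds).
- inverse_kinematics(position, orientation): joint angles nearest the present ones, or None.
- observe(): the state.
- get_image(name): name is "scene" or "top" or "wrist"; returns (picture, depth): 384x512x3 uint8, red, green, blue; 384x512 float32, m along the optical axis (not along the pixel's ray), 0 where there is no reading.
- get_calibration(name): a dict with "intrinsics" (3x3 intrinsics, pixels), "world_from_camera" (4x4, takes a point from camera to world coordinates). Camera axes: x right, y down, z forward; pixel columns grow to the right and rows downward; lengths in m; the calibration is good to about 2 mm. The wrist camera is an equidistant fisheye: a pixel r from the principal point sees the ray r / f radians off the axis. A picture is of the moment at which its call begins: read the wrist's pose just before it. get_calibration takes no time and is no camera call; for the wrist camera it gives the pose at the moment of the call.
A pose or a line that the arm cannot do raises Unreachable and nothing moves.
- job_done(): hands the job in, once; it reports no verdict.
The state is a dict: "time_s": time; "q": joint angles; "joint_velocities": joint speeds; "joint_torque": joint torques, N m; "eef_pos": TCP position; "tcp_rot": TCP orientation; "ft_force": force on the tool from outside, world axes, zero at the start; "torque": the same for the moment, N m; "opening": finger opening in m.
Only numpy, scipy, OpenCV 4.12 (cv2) and the standard library are available. Lean on these libraries where they do the work, as an engineer would, in place of code of your own. Each camera call takes 0.05 s, during which the arm holds its last target.

TASK

The weight hanger on its stand already carries one large slotted weight. Pick up the other slotted weight of the same size from the bench and set it down (do not drop it) flat on top of the first, with the hanger's rod in its slot and its slot pointing the opposite way from the lower one, so that neither can slide off.

Things in the scene. Friction and masses are not known exactly. Their poses are not given: they have to be found in the camera images.
- hanger_pan (a point): Weight hanger parked upright on a fixed stand: a round pan 44 mm across with an 8 mm upright rod at its centre that ends in a small eye (12 mm wide), whose top is 55 mm above the pan. This point is the centre of the pan's top face, at the foot of the rod, 50 mm above the bench. Z is up, along the rod. Below the pan are an 18 mm post and a base plate 90 x 90 x 10 mm on the bench.
- hung_weight (a point): Steel slotted weight that already lies loose on the pan with the rod in its slot: a disc 66 mm in diameter, 14 mm thick, about 220 g, with a 24 mm wide slot that runs from its edge to 12 mm past its centre, and two flats on its rim, 58 mm apart, parallel to the slot. This point is the centre of the disc, half-way up. X points along the slot, out of its open mouth; z is up. The flats face +y and -y.
- spare_weight (a point): The weight to be added: same size and shape as the hung one, lying flat on the bench among a much smaller slotted weight (42 mm across) and a plain disc without a slot. This point is the centre of the disc, half-way up (7 mm above the bench). X points along the slot, out of its open mouth; z is up. Grip it across the flats (58 mm), which face +y and -y; its centre of mass lies about 6 mm from this point towards -x.
- spare_slot (a point): Point in the mouth of the slot of the weight to be added, 28 mm from the disc's centre along +x, half-way up.
Not all that is in view belongs to the job. What is shaped like the part that bears hung_weight but green or red is not meant.

How it is judged:
At the end, for the whole second after the job is handed in: Both large slotted weights lie flat (within 7 degrees), the added one on top of the first, which rests on the pan (heights within 3 mm); each centre is within 14 mm of the rod, which stands in both slots; the upper slot points opposite to the lower one within 45 degrees (horizontal distance between each of spare_weight, hung_weight and hanger_pan below 0.014 m and z of spare_weight in the frame of hanger_pan between 0.018 and 0.024 m and angle between each of spare_weight, hung_weight's own z axis and vertical below 0.12 rad and z of hung_weight in the frame of hanger_pan between 0.004 and 0.01 m and angle between the x axis of spare_weight and the x axis of hung_weight, either way round below 0.79 rad and x of spare_slot in the frame of hung_weight below 0 m); the robot touches nothing.
It fails at once if the weight is dropped onto the hanger (falls more than about 25 mm) (horizontal distance between spare_weight and hanger_pan below 0.04 m and z of spare_weight in the frame of hanger_pan below 0.04 m and linear speed of spare above 0.7 m/s).
It also fails if it takes over 35 s, if anything falls off the work surface, if the arm or the gripper's body presses on something with over 40 N, if the wrist force passes 120 N, or if a joint passes its speed limit or range.

## Working session

There is one attempt and no reset: what is moved stays moved. The work goes in short steps, each a Python script; the robot and the scene stay as the last script left them, time stands still between calls to the robot, and variables do not carry over. Pictures are saved under pics/ and viewed, and the job is handed in when it is done.

```bash
ls; mkdir -p pics; python3 - <<'E'
from plant import *
import cv2,numpy as np
for n in ["scene","top","wrist"]:
    c=get_calibration(n); print(n,np.round(c["intrinsics"],1).tolist(),np.round(c["world_from_camera"],3).tolist())
    im,d=get_image(n); np.savez(f"{n}0.npz",im=im,d=d,K=c["intrinsics"],T=c["world_from_camera"])
    cv2.imwrite(f"pics/{n}0.png",im[...,::-1])
o=observe();print({k:np.round(v,3).tolist() for k,v in o.items()})
E
```

```text
pics
scene [[420.9, 0.0, 255.4], [0.0, 420.9, 191.2], [0.0, 0.0, 1.0]] [[0.05, 0.555, -0.831, 1.336], [0.999, -0.024, 0.044, -0.079], [0.004, -0.832, -0.555, 0.594], [0.0, 0.0, 0.0, 1.0]]
top [[348.9, 0.0, 253.6], [0.0, 348.9, 196.5], [0.0, 0.0, 1.0]] [[-0.054, -0.975, 0.215, 0.415], [-0.999, 0.053, -0.007, -0.035], [-0.005, -0.215, -0.977, 0.896], [0.0, 0.0, 0.0, 1.0]]
wrist [[297.3, 0.0, 251.6], [0.0, 297.3, 188.4], [0.0, 0.0, 1.0]] [[0.35, -0.902, -0.252, 0.282], [-0.937, -0.337, -0.092, -0.561], [-0.002, 0.269, -0.963, 0.373], [0.0, 0.0, 0.0, 1.0]]
{'time_s': 0.15, 'q': [-1.339, 0.221, 1.527, 0.0, 1.395, -0.126], 'joint_velocities': [0.0, -0.003, -0.004, 0.001, 0.001, 0.002], 'joint_torque': [-0.002, -49.749, -38.99, -0.0, 0.007, 0.0], 'eef_pos': [0.219, -0.585, 0.23], 'tcp_rot': [-1.703, 1.569, 1.797], 'ft_force': [-0.386, -0.754, 0.488], 'torque': [0.012, -0.054, 0.006], 'opening': 0.085}
```

View pics/scene0.png

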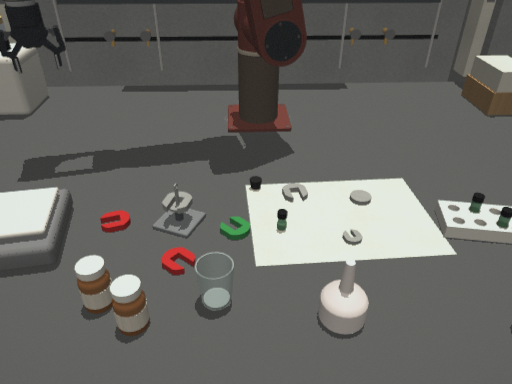

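View pics/top0.png

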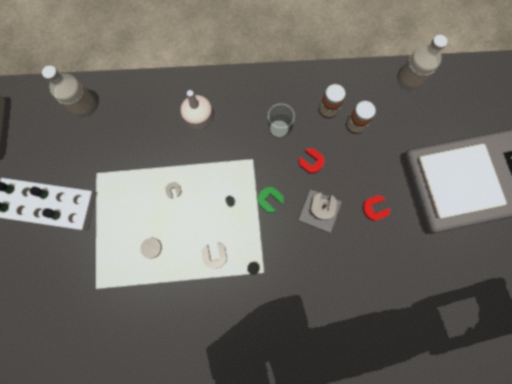

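View pics/wrist0.png

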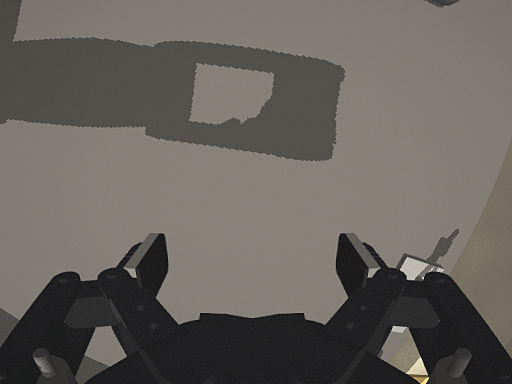

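The top view shows the candidates: a large slotted weight at (214,254), a small slotted one at (174,190), a plain disc at (151,248), and the hung weight on its stand at (323,206). The red shapes at (312,160) and (377,208) and the green one at (271,199) are decoys. The grey one at (214,254) fits best; two vials stand at (230,201) and (254,268). I'll enlarge the crop and measure.

```bash
cat > h.py <<'E'
import numpy as np,cv2
def load(f):
    z=np.load(f); return z["im"],z["d"],z["K"],z["T"]
def cloud(d,K,T,fish=False):
    v,u=np.indices(d.shape).astype(float)
    if not fish:
        x=(u-K[0,2])/K[0,0];y=(v-K[1,2])/K[1,1]
    else:
        a=(u-K[0,2])/K[0,0];b=(v-K[1,2])/K[1,1];r=np.hypot(a,b)+1e-9
        s=np.tan(np.minimum(r,1.5))/r;x=a*s;y=b*s
    P=np.stack([x*d,y*d,d],-1)
    W=P@T[:3,:3].T+T[:3,3]; W[d<=0]=np.nan
    return W
E
python3 - <<'E'
from h import *
im,d,K,T=load("top0.npz");W=cloud(d,K,T)
for n,(u,v) in dict(spare=(214,262),small=(174,184),disc=(151,248),hung=(316,210),hung2=(330,210),base=(310,222),rod=(326,197),v1=(230,201),v2=(254,268),paper=(120,200),bench=(350,280)).items(): print(n,np.round(W[v,u],3))
a=cv2.resize(im[130:290,130:350],None,fx=3.5,fy=3.5,interpolation=cv2.INTER_CUBIC)
cv2.imwrite("pics/topc.png",a[...,::-1])
im,d,K,T=load("scene0.npz");W=cloud(d,K,T)
for n,(u,v) in dict(spare=(295,188),hung=(178,203),rodtop=(177,185),v1=(282,213),v2=(256,182)).items(): print(n,np.round(W[v,u],3))
a=cv2.resize(im[160:260,140:340],None,fx=4,fy=4,interpolation=cv2.INTER_CUBIC)
cv2.imwrite("pics/scenec.png",a[...,::-1])
E
```

```text
spare [0.448 0.066 0.014]
small [0.655 0.166 0.009]
disc [0.491 0.224 0.011]
hung [ 0.557 -0.19   0.064]
hung2 [ 0.555 -0.224  0.063]
base [ 0.536 -0.182  0.008]
rod [ 0.598 -0.228  0.012]
v1 [0.593 0.018 0.049]
v2 [ 0.428 -0.032  0.023]
paper [0.622 0.31  0.001]
bench [ 0.386 -0.271 -0.003]
spare [0.454 0.067 0.011]
hung [ 0.571 -0.21   0.056]
rodtop [ 0.562 -0.209  0.097]
v1 [0.605 0.018 0.047]
v2 [ 0.444 -0.031  0.025]
```

View pics/topc.png

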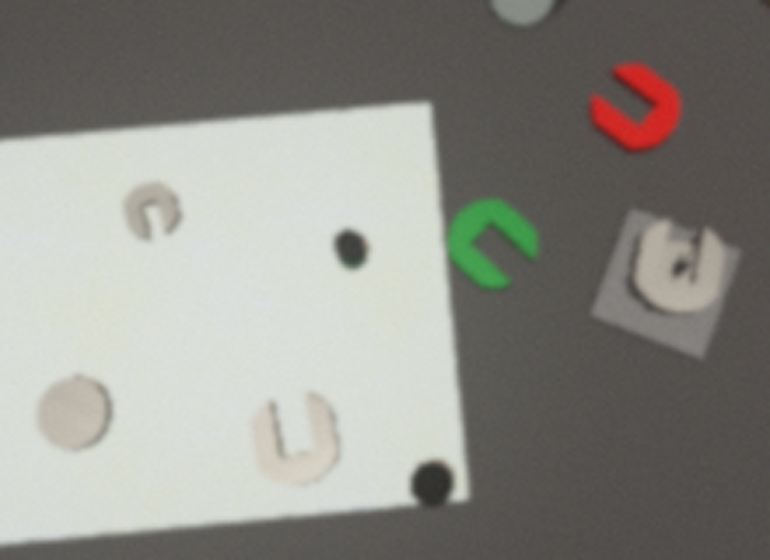

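View pics/scenec.png

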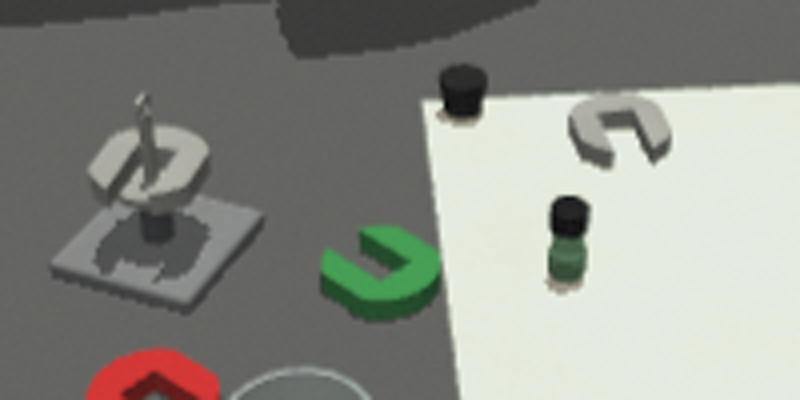

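The crops confirm it. The grey large weight, top crop (297,437) / scene crop (620,130), has its mouth towards +x. The hung weight's mouth is also roughly towards +x, so the spare needs about a half turn. Next: fine measurement from the wrist camera, and IK for both jaw choices.

```bash
cat >> h.py <<'E'
from scipy.spatial.transform import Rotation as Rn
import warnings; warnings.filterwarnings("ignore")
def down(a):
    c,s=np.cos(a),np.sin(a)
    R=np.array([[0,0,-1.],[c,s,0],[s,-c,0]]).T
    return Rn.from_matrix(R).as_euler("xyz").tolist()
E
python3 - <<'E'
from h import *
from plant import *
for a in (90,-90,):
    a=np.radians(a)
    for p in ([.46,.066,.005],[.46,.066,.2],[.57,-.21,.16]):
        for da in (-30,0,30):
            q=inverse_kinematics(p,down(a+np.radians(da))); print(round(np.degrees(a)),p,da,None if q is None else np.round(q,2))
E
```

```text
90 [0.46, 0.066, 0.005] -30 [-0.03  0.15  2.09 -0.    0.91 -1.07]
90 [0.46, 0.066, 0.005] 0 [-0.03  0.15  2.09 -0.    0.91 -1.6 ]
90 [0.46, 0.066, 0.005] 30 [-0.03  0.15  2.09 -0.    0.91 -2.12]
90 [0.46, 0.066, 0.2] -30 [-0.03 -0.15  1.96 -0.    1.32 -1.07]
90 [0.46, 0.066, 0.2] 0 [-0.03 -0.15  1.96 -0.    1.32 -1.6 ]
90 [0.46, 0.066, 0.2] 30 [-0.03 -0.15  1.96 -0.    1.32 -2.12]
90 [0.57, -0.21, 0.16] -30 [-0.48  0.24  1.64  0.    1.26 -1.53]
90 [0.57, -0.21, 0.16] 0 [-0.48  0.24  1.64  0.    1.26 -2.05]
90 [0.57, -0.21, 0.16] 30 [-0.48  0.24  1.64  0.    1.26 -2.58]
-90 [0.46, 0.066, 0.005] -30 [-0.03  0.15  2.09 -0.    0.91  2.07]
-90 [0.46, 0.066, 0.005] 0 [-0.03  0.15  2.09 -0.    0.91  1.54]
-90 [0.46, 0.066, 0.005] 30 [-0.03  0.15  2.09 -0.    0.91  1.02]
-90 [0.46, 0.066, 0.2] -30 [-0.03 -0.15  1.96 -0.    1.32  2.07]
-90 [0.46, 0.066, 0.2] 0 [-0.03 -0.15  1.96 -0.    1.32  1.54]
-90 [0.46, 0.066, 0.2] 30 [-0.03 -0.15  1.96 -0.    1.32  1.02]
-90 [0.57, -0.21, 0.16] -30 [-0.48  0.24  1.64  0.    1.26  1.61]
-90 [0.57, -0.21, 0.16] 0 [-0.48  0.24  1.64  0.    1.26  1.09]
-90 [0.57, -0.21, 0.16] 30 [-0.48  0.24  1.64  0.    1.26  0.56]
```

```bash
cat > look.py <<'E'
from h import *
from plant import *
def look(n):
    c=get_calibration("wrist"); im,d=get_image("wrist")
    np.savez(n+".npz",im=im,d=d,K=c["intrinsics"],T=c["world_from_camera"]); cv2.imwrite(f"pics/{n}.png",im[...,::-1])
E
python3 - <<'E'
from look import *
movep([.55,-.21,.30],down(np.radians(90))); look("wh1")
movep([.45,.066,.24],down(np.radians(90))); look("ws1"); print(observe()["time_s"],observe()["eef_pos"])
E
```

```text
3.2333 [0.45095153 0.06502307 0.24057995]
```

View pics/wh1.png

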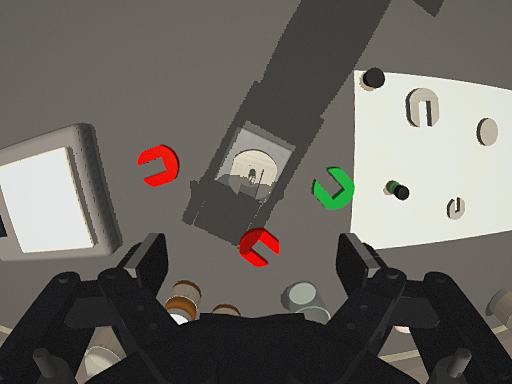

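View pics/ws1.png

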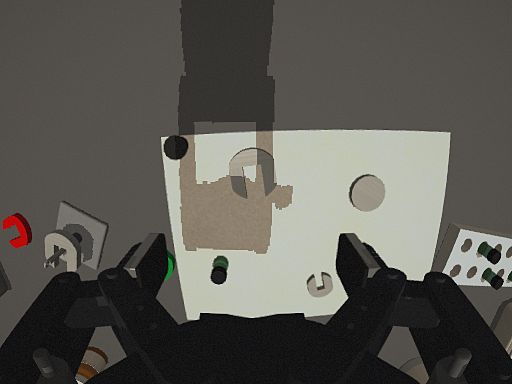

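Both wrist views are clear: the hung weight is at (255,170) and the spare at (252,172), with its mouth facing down in the image (+x). I'll fit the known outline to the depth segmentation.

```bash
cat >> h.py <<'E'
from scipy.optimize import minimize
def fit(P,init,Rd=.033,fl=.029,w=.012,e=-.012):
    # P: Nx2 top-face points, uniform-resampled; maximise IoU with model on a grid
    g=.001; lo=P.min(0)-.02; hi=P.max(0)+.02
    xs=np.arange(lo[0],hi[0],g);ys=np.arange(lo[1],hi[1],g)
    H=np.zeros((len(xs),len(ys)),np.uint8); i=((P-lo)/g).round().astype(int); H[i[:,0],i[:,1]]=1
    H=cv2.morphologyEx(H,cv2.MORPH_CLOSE,np.ones((3,3),np.uint8)).astype(float)
    X,Y=np.meshgrid(xs,ys,indexing="ij")
    def model(p):
        c,s=np.cos(p[2]),np.sin(p[2]);dx=X-p[0];dy=Y-p[1];u=c*dx+s*dy;v=-s*dx+c*dy
        f=lambda t:1/(1+np.exp(-t/.0007))
        solid=f(Rd-np.hypot(u,v))*f(fl-abs(v)); slot=f(u-e)*f(w-abs(v))
        return solid*(1-slot)
    cost=lambda p:np.sum((model(p)-H)**2)
    best=None
    for t in np.arange(0,6.28,.4):
        p0=[*init,t]; S=[p0]+[[p0[0]+.008*(k<1),p0[1]+.008*(k==1),t+(.2 if k==2 else 0)] for k in range(3)]
        r=minimize(cost,p0,method="Nelder-Mead",options=dict(initial_simplex=S,xatol=1e-5,fatol=1e-3))
        if best is None or r.fun<best.fun: best=r
    m=model(best.x)>.5; h=H>.5
    return best.x,(m&h).sum()/(m|h).sum(),h.sum()
E
python3 - <<'E'
from h import *
for f,fish,c,zr in (("ws1.npz",1,(.455,.066),(.008,.022)),("top0.npz",0,(.455,.066),(.009,.022)),("wh1.npz",1,(.562,-.21),(.056,.074)),("top0.npz",0,(.562,-.21),(.056,.074)),("scene0.npz",0,(.562,-.21),(.056,.074))):
    im,d,K,T=load(f);
    s=4; d=cv2.resize(d,None,fx=s,fy=s,interpolation=cv2.INTER_NEAREST);K=K.copy();K[:2,:2]*=s;K[:2,2]=(K[:2,2]+.5)*s-.5
    W=cloud(d,K,T,fish).reshape(-1,3)
    ok=(np.hypot(W[:,0]-c[0],W[:,1]-c[1])<.05)&(W[:,2]>zr[0])&(W[:,2]<zr[1]);P=W[ok]
    p,iou,n=fit(P[:,:2],np.median(P[:,:2],0)); print(f,c,"z",np.round(np.percentile(P[:,2],[10,50,90]),4),"pose",np.round(p[:2],4),np.degrees(p[2]).round(1)%360,"iou",round(iou,3),n)
    if f!="scene0.npz" and zr[0]>.05:
        m=(np.hypot(W[:,0]-c[0],W[:,1]-c[1])<.04)&(W[:,2]>.080)&(W[:,2]<.115);print(" rod",np.round(np.median(W[m],0),4),np.round(W[m].min(0),3),np.round(W[m].max(0),3),m.sum())
    m=(np.hypot(W[:,0]-c[0],W[:,1]-c[1])<.04)&(W[:,2]>.080)&(W[:,2]<.12)
    if m.sum() and f=="scene0.npz":print(" rod",np.round(np.median(W[m],0),4),np.round(W[m].min(0),3),np.round(W[m].max(0),3))
    b=(np.hypot(W[:,0]-c[0],W[:,1]-c[1])<.09)&(W[:,2]<.005);print(" bench z",np.nanmedian(W[b,2]).round(4))
E
```

```text
ws1.npz (0.455, 0.066) z [0.0125 0.0136 0.0145] pose [0.4665 0.0666] 7.800000000000011 iou 0.917 2376
 bench z 0.0001
top0.npz (0.455, 0.066) z [0.0115 0.0136 0.0154] pose [0.4658 0.0668] 7.3 iou 0.923 2302
 bench z -0.0001
wh1.npz (0.562, -0.21) z [0.0625 0.0636 0.0647] pose [ 0.5681 -0.2095] 343.7 iou 0.901 2413
 rod [ 0.5645 -0.2102  0.099 ] [ 0.561 -0.214  0.081] [ 0.571 -0.206  0.106] 944
 bench z -0.0004
top0.npz (0.562, -0.21) z [0.0611 0.063  0.0651] pose [ 0.567  -0.2088] 344.8 iou 0.889 2434
 rod [ 0.5637 -0.2079  0.0963] [ 0.56  -0.212  0.08 ] [ 0.571 -0.205  0.105] 272
 bench z -0.0007
scene0.npz (0.562, -0.21) z [0.0586 0.0636 0.0654] pose [ 0.5711 -0.2109] 343.5 iou 0.707 2006
 rod [ 0.5698 -0.2111  0.0941] [ 0.561 -0.216  0.08 ] [ 0.574 -0.207  0.106]
 bench z 0.0001
```

The sources agree. The heights match (top faces at 14 mm and 64 mm), and the fits are consistent across cameras:
- **Spare:** about (0.466, 0.067), yaw 7.5°
- **Hung weight:** about (0.567, -0.209), yaw -16°
- **Rod:** about (0.567, -0.210)

Now the grasp: descend until the tips touch the bench, then back off.

```bash
python3 - <<'E'
from look import *
yaw=np.radians(7.5); p=np.array([.4662,.0667])-.003*np.array([np.cos(yaw),np.sin(yaw)])
o=down(yaw+np.pi/2)
gripper_to(.070)
movep([*p,.06],o)
look("ws2")
move_l([*p,.018],feed=.1)
r=move_l([*p,-.008],feed=.02,max_force=5)
e=observe();print(r,e["eef_pos"],e["ft_force"],e["time_s"],e["opening"])
z=e["eef_pos"][2]
move_l([*p,z+.0035],feed=.03)
look("ws3")
E
```

```text
True [ 0.46307534  0.06632308 -0.00769057] [-0.32561491  0.27556795  4.71036912] 6.1417 0.0698292099586405
```

View pics/ws3.png

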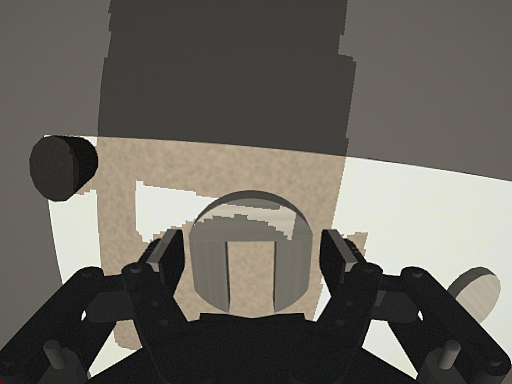

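The weight at (250,250) sits centred between the pads. The tips touched at TCP z = -7.7 mm with a 70 mm opening, so I'll raise a bit more for the closing swing, then grip and lift.

```bash
python3 - <<'E'
from look import *
e=observe(); p=e["eef_pos"]
move_l([p[0],p[1],-.003],feed=.03)
f0=observe()["ft_force"]
gripper_to(.05,60); e=observe(); print("closed",e["opening"],e["ft_force"]-f0,e["eef_pos"])
move_l([p[0],p[1],.08],feed=.1); hold(.2)
e=observe(); print(e["opening"],e["ft_force"],e["time_s"],e["eef_pos"])
look("ws4")
E
```

```text
closed 0.05667169247325532 [-1.11021481 -0.25749578  6.49558379] [ 0.46339322  0.06626324 -0.00260389]
0.05619921902044255 [-0.08175796  0.46917342 -2.1823716 ] 8.1833 [0.46255061 0.06628493 0.07923026]
```

View pics/ws4.png

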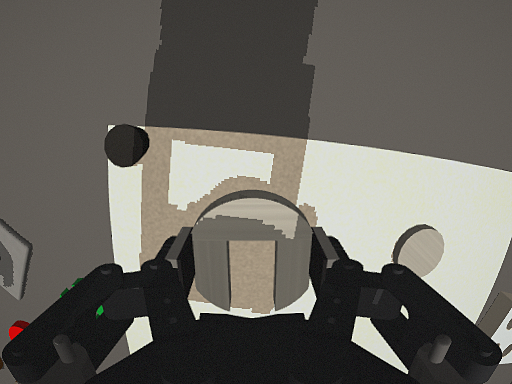

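Held: the opening is 56 mm and the load 2.2 N. I'll check its pose in the hand by depth.

```bash
python3 - <<'E'
from h import *
im,d,K,T=load("ws4.npz"); s=3
d=cv2.resize(d,None,fx=s,fy=s,interpolation=cv2.INTER_NEAREST);K=K.copy();K[:2,:2]*=s;K[:2,2]=(K[:2,2]+.5)*s-.5
W=cloud(d,K,T,1).reshape(-1,3)
c=(.4655,.0667);y=np.radians(7.5)
v=-np.sin(y)*(W[:,0]-c[0])+np.cos(y)*(W[:,1]-c[1])
ok=(np.hypot(W[:,0]-c[0],W[:,1]-c[1])<.045)&(W[:,2]>.088)&(W[:,2]<.104)&(abs(v)<.0285);P=W[ok]
print(np.percentile(P[:,2],[5,50,95]))
A=np.c_[P[:,:2]-c,np.ones(len(P))];k=np.linalg.lstsq(A,P[:,2],rcond=None)[0];print("tilt deg",np.degrees(k[:2]),k[2])
p,i,n=fit(P[:,:2],np.array(c));print(p[:2],np.degrees(p[2])%360,i,n)
E
```

```text
[0.0934451  0.09538332 0.09650211]
tilt deg [ 0.46497613 -0.24589868] 0.09533437474724676
[0.46613642 0.0670756 ] 7.818622666767355 0.9178662150719729 2355
```

```bash
python3 - <<'E'
from look import *
yaw=np.radians(164); c=np.array([.567,-.2100]); p=c-.0037*np.array([np.cos(yaw),np.sin(yaw)])
o=down(yaw+np.pi/2)
e=observe()["eef_pos"]
move_l([e[0],e[1],.18],feed=.2)
print(inverse_kinematics([*p,.06],o))
movep([*p,.18],o)
move_l([*p,.125],feed=.1); hold(.2)
look("wp1"); im,d=get_image("scene"); cv2.imwrite("pics/sp1.png",cv2.resize(im[120:260,100:280],None,fx=4,fy=4,interpolation=cv2.INTER_CUBIC)[...,::-1])
e=observe();print(p,e["eef_pos"],e["ft_force"],e["time_s"],e["opening"])
E
```

```text
[-0.48381577  0.35708018  1.70119055  0.          1.08332192  1.36623323]
[ 0.57055667 -0.21101986] [ 0.5709728  -0.21119515  0.12576079] [ 0.34330261  0.09540021 -2.0071003 ] 12.5 0.056715413148553454
```

View pics/wp1.png

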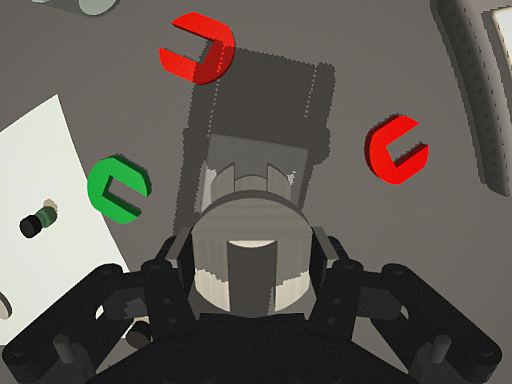

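View pics/sp1.png

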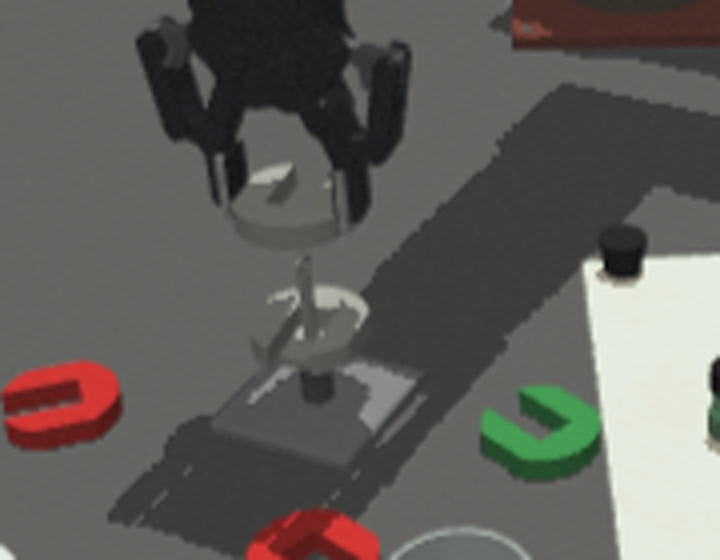

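The picture shows the slots lined up, with both slot centres near column 252. The slot mouth of the held weight points away from the hung one's. Lowering in stages with a force guard.

```bash
python3 - <<'E'
from look import *
e=observe()["eef_pos"]; p=[.5706,-.2110]
r=move_l([*p,.090],feed=.06,max_force=4); e=observe(); print(r,e["eef_pos"],e["ft_force"])
look("wp2"); im,d=get_image("scene"); cv2.imwrite("pics/sp2.png",cv2.resize(im[120:260,100:280],None,fx=4,fy=4,interpolation=cv2.INTER_CUBIC)[...,::-1])
print(observe()["time_s"])
E
```

```text
False [ 0.57068408 -0.21102165  0.08994847] [-0.22922699 -0.5895639  -2.53423979]
13.3333
```

View pics/wp2.png

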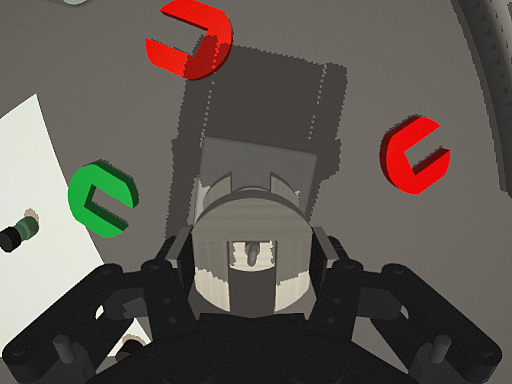

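View pics/sp2.png

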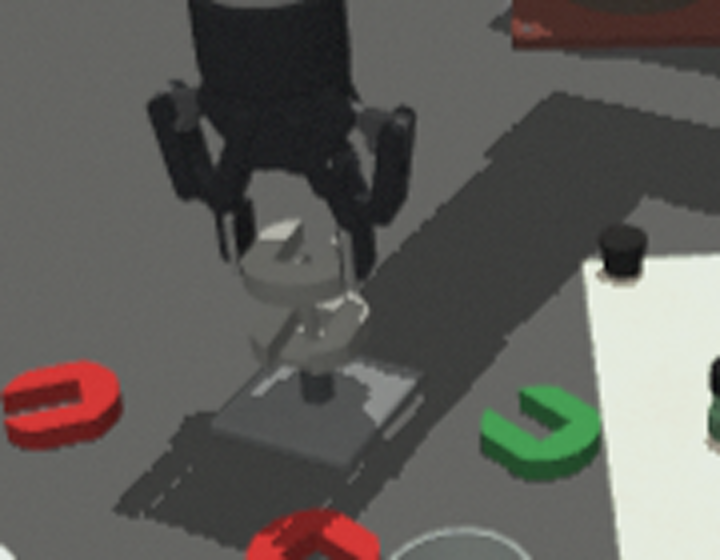

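The rod's eye stands centred in the slot at (252,253), with no contact force. Lowering to contact, then releasing.

```bash
python3 - <<'E'
from look import *
p=[.5706,-.2110]
move_l([*p,.068],feed=.06,max_force=4)
r=move_l([*p,.056],feed=.015,max_force=2.5); e=observe(); print(r,e["eef_pos"],e["ft_force"],e["opening"])
look("wp3")
if r and e["eef_pos"][2]<.066:
    gripper_to(.068); e=observe(); print(e["eef_pos"],e["ft_force"],e["opening"],e["time_s"])
    look("wp4")
E
```

```text
True [ 0.57077013 -0.21109841  0.06143932] [-0.13838004 -0.11278364  4.48712504] 0.05608651106576222
[ 0.56928152 -0.210303    0.05957599] [ 0.45332064  0.1526477  -0.83863692] 0.06807995797366659 14.7
```

View pics/wp4.png

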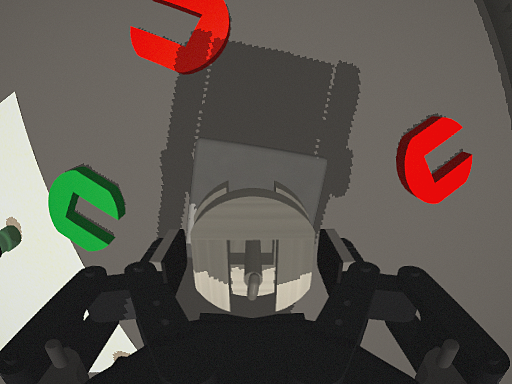

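Contact came at the expected height and the weight is released, with the rod in its slot. Retreating straight up and checking.

```bash
python3 - <<'E'
from look import *
e=observe()["eef_pos"]
gripper_to(.078)
move_l([e[0],e[1],.13],feed=.08)
move_l([.55,-.21,.27],feed=.2); hold(.3)
look("wf"); e=observe();print(e["ft_force"],e["time_s"])
im,d=get_image("scene"); cv2.imwrite("pics/sf.png",cv2.resize(im[120:260,100:280],None,fx=4,fy=4,interpolation=cv2.INTER_CUBIC)[...,::-1])
im,d,K,T=load("wf.npz"); s=3
d=cv2.resize(d,None,fx=s,fy=s,interpolation=cv2.INTER_NEAREST);K=K.copy();K[:2,:2]*=s;K[:2,2]=(K[:2,2]+.5)*s-.5
W=cloud(d,K,T,1).reshape(-1,3);c=(.567,-.21)
r=np.hypot(W[:,0]-c[0],W[:,1]-c[1])
P=W[(r<.05)&(W[:,2]>.071)&(W[:,2]<.084)]
A=np.c_[P[:,:2]-c,np.ones(len(P))];k=np.linalg.lstsq(A,P[:,2],rcond=None)[0];print("tilt",np.degrees(k[:2]),"top z",k[2])
p,i,n=fit(P[:,:2],np.array(c));print(p[:2],np.degrees(p[2])%360,i,n)
m=(r<.04)&(W[:,2]>.090)&(W[:,2]<.115);print("rod",np.median(W[m],0))
L=W[(r<.045)&(W[:,2]>.058)&(W[:,2]<.068)];print("lower visible",len(L),np.median(L,0))
E
```

```text
[ 0.44953682  0.32458526 -1.1407418 ] 17.25
tilt [-0.17980304  0.08464779] top z 0.07753016269607743
[ 0.56589195 -0.20933882] 164.8374605396011 0.9204401184934405 2361
rod [ 0.56683462 -0.20982605  0.10236791]
lower visible 4089 [ 0.5495112  -0.20421318  0.06360853]
```

View pics/wf.png

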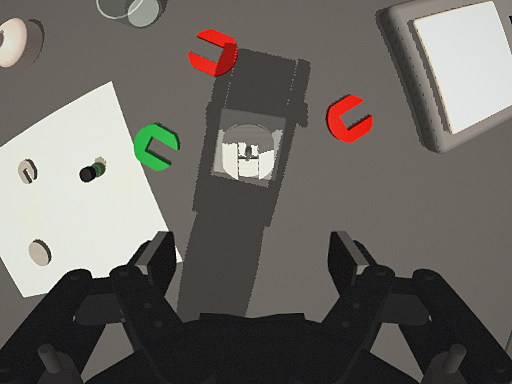

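View pics/sf.png

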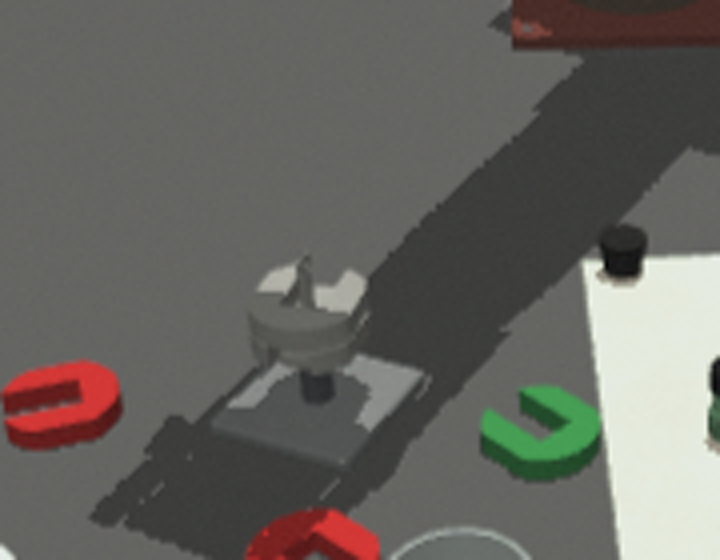

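All good: the spare lies flat (0.2°), its top is at 77.5 mm (expected 78), it is centred within about 1 mm of the rod, and its yaw is 165° against -16° below. Handing in.

```bash
python3 -c "
from plant import *
print(job_done())"
```

```text
the job is handed in; nothing more can be done
None
```

I set the spare large slotted weight down on top of the hung one and handed the job in with about 17 s of the 35 s used. I gripped it across its flats, turned it about 157°, lowered it over the rod until it touched, released it and retreated upward.

Last checks, from the wrist camera after retreating:

| Check | Measured | Wanted |
|---|---|---|
| Tilt of the added weight | about 0.2° | within 7° |
| Height of its top face | 77.5 mm | 78 mm expected |
| Its centre from the rod | about 1 mm | within 14 mm |
| Slot direction, upper against lower | 165° against -16°, within about 1° of opposite | within 45° |

- **Lower weight:** I did not re-fit its position afterwards because the upper one mostly covers it. Its visible top surface was still at about 63.6 mm, as before. The 1° slot figure uses its direction from before the placing.
- **Disagreement:** The first rod estimates from the scene and wrist cameras differed by about 5 mm in x, because each sees a different side of the rod. I used a value between them, and it matched the final wrist measurement. No check failed.

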